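# Lay a neck blank down against the planing stop

## Robot

A 6-joint arm with a two-finger parallel gripper is mounted at the origin on the work surface. World frame = base frame: x ahead of the robot, y to its left, z up, the work surface at z = 0. Lengths are in m, angles in degrees, forces in N, time in s.
With the tool pointing down it reaches from about 0.375 to 0.9 m from the base axis. Payload 3.1 kg.
Tool frame: the origin (TCP) lies on the centre line of the jaws, within the pads' length; the fingertips stand 25 mm ahead of it and the grasp point (between the pads) lies 6 mm ahead of it; z points along the fingers, y is the line along which they close (so a half turn about z gives the same grasp; the last joint's range is limited). The gripper opens to 87 mm and grips with 3 to 60 N. Pads are 19 mm wide; open, the fingers measure 117 mm over their backs; the gripper's body (75 mm by 190 mm) begins 51 mm behind the grasp point.
Start: joints at [65.804, 30.224, 82.088, -0, 67.689, -10.227], TCP at [0.151, 0.607, 0.248] pointing down, gripper open.
Joint ranges: [-176.69, 176.69], [-43.24, 126.21], [12.49, 139.97], [-82, 262], [0, 151.66], [-163.58, 163.58]. Speed limits (degrees/s): [159.86, 159.86, 180, 180, 180, 180].

## Interface

Orientations are given as a 3x3 rotation matrix whose columns are the frame's x, y, z axes.
In Python, from rig import read_state, capture, camera_params, hand_in gives the robot as it stands.
- The arm moves only by the tool apply_moves, never from a script. Its argument "rows" is a list of rows, each an object of numbers: "x", "y", "z": the shift along the tool's x, y, z in mm; "rx", "ry", "rz": the turn, a rotation vector about the tool's x, y, z in units of 6 degrees (1.0 is 6 degrees); "claw": the closure in counts, from 0 (fully open) to 255 (shut). A call has 1 to 10 rows; each row is the pose to reach, as a shift and turn from the pose commanded when the call began, along the tool's axes at that moment; what a row does not reach only later rows make up. A row lasts 1/8 s, in which the tool goes at most 62.5 mm and 10.7 degrees, less where a joint would pass 70% of its speed; a pose out of reach is approached as far as the arm can. A call with a gripper value outside its range is refused whole. The fingers move at their own pace and stop on an object; the grip force is fixed at half the most. Time passes only in rows, so rows that repeat a pose let the fingers close. It gives the time, the measured TCP pose, the force, the opening and the grip force at its end, in the units of the state.
- read_state(): the state, without advancing time (a new reading comes with each control period).
- capture(name): name is "side" or "top" or "wrist"; returns (picture, depth): 384x512x3 uint8, red, green, blue; 384x512 float32, m along the optical axis (not along the pixel's ray), 0 where there is no reading.
- camera_params(name): a dict with "fx", "fy", "cx", "cy" (pixels), "D" ([k1, k2, p1, p2, k3] as OpenCV has them; the pictures are not rectified), "xyz" and "orientation" of the camera in the world. Camera axes: x right, y up, looking along -z (the intrinsics and any distortion apply to the point x, -y, -z); pixel columns grow to the right and rows downward; lengths in m; the calibration is good to about 2 mm. A picture is of the moment at which its call begins: read the wrist's pose just before it. camera_params takes no time and is no camera call; for the wrist camera it gives the pose at the moment of the call.
- hand_in(): hands the job in; it is judged then, once.
The state is a dict: "time_s": time; "joint_positions": joint angles; "qvel": joint speeds; "tau": joint torques, N m; "position": TCP position; "tcp_rot": TCP orientation; "force": force on the tool from outside, world axes, zero at the start; "moment": the same for the moment, N m; "opening": opening from 0.0 (shut) to 1.0 (fully open); "grasp_force": force on a finger pad.
Only numpy, scipy, OpenCV 4.12 (cv2) and the standard library are available. Lean on these libraries where they do the work, as an engineer would, in place of code of your own. Each camera call takes 0.05 s, during which the arm holds its last target. There are 200 camera calls.

## Task

The violin neck blank stands on end on the planing board, just in front of the stop. Tip it over away from the stop and lay it gently down along the board on its broad side, guiding it with the fingers all the way down so that it never falls or drops; then push it endwise until its foot end butts squarely against the stop. Nothing is to be picked up: never lift the blank off the board, and leave the other things where they are.

Things in the scene. Friction and masses are not known exactly. Their poses are not given: they have to be found in the camera images.
- board: Planing board fixed to the bench: pale wooden slab 140 mm (its x) by 230 mm (its y) by 45 mm thick, a dark hardwood stop across its -y end. Origin at the centre of its underside, on the bench; z up; +y points along the board from the stop to the open end. Board's top at z = 45 mm.
- board_stop (a point): Middle of the stop's working face, which looks along the board's +y; at board y = -95 mm, 11 mm above the board's top. The stop is 140 mm wide, 20 mm thick, and stands 22 mm above the board's top. Same axes as the board.
- board_end (a point): Middle of the upper edge of the board's open end, at board y = +115 mm, z = 45 mm; clear bench beyond it. Same axes as the board.
- blank: Neck blank: loose maple billet 55 (its x) by 38 (its y) by 220 mm (its z), 0.2 to 0.42 kg, mass centre in the middle. Stands on its foot end on the board, its back 5 to 20 mm from the stop, within 5 deg of square to it. Origin at the foot end's centre; z runs to the white wax-sealed end; +y points away from the stop.
- blank_foot (a point): Centre of the blank's foot end, the end that must butt against the stop. Same axes as the blank.
- blank_top (a point): Centre of the blank's sealed end, 220 mm from the foot. Tipped over, this end overhangs the board's open end by 53 to 68 mm, so a fingertip fits under it; butted against the stop, the blank still overhangs 10 mm. Same axes as the blank.
- blank_edge (a point): Middle of the blank's +y foot edge, about which it tips; on the board (z = 45 mm) before and after. Wood friction holds it from skidding. Past about 10 deg of tilt the blank falls by itself, unless something stays in front of it.
- glue: white glue bottle, 60 mm across, 150 mm tall, standing beside the planing board; bystander. Origin at its underside, or on its axis for a lying tool
- offcut: short rectangular maple offcut, 45 x 40 mm, 90 mm tall, standing on the bench beside the board on the robot's side; bystander. Origin at its underside, or on its axis for a lying tool
- fingerplane: small brass finger plane, 26 x 70 mm, 32 mm tall, lying beside the board; bystander. Origin at its underside, or on its axis for a lying tool
- gouge: gouge with wooden handle, about 200 mm long, lying on the bench; bystander. Origin at its underside, or on its axis for a lying tool
- mallet: wooden mallet, about 260 mm long, lying on the bench; bystander. Origin at its underside, or on its axis for a lying tool
- jar: empty glass jar, 70 mm across, 100 mm tall; bystander. Origin at its underside, or on its axis for a lying tool
- bridges: small wooden violin bridge, 50 mm wide, 30 mm tall, standing; bystander. Origin at its underside, or on its axis for a lying tool

How it is judged:
By the outcome, as a careful person would: the job done as asked, in the order asked, and still so for the second after the job is handed in, with the robot touching nothing.
It also fails if it takes over 64 s, if anything falls off the work surface, if the arm or the gripper's body presses on something with over 40 N, if the wrist force passes 120 N, or if a joint passes its speed limit or range.

## Working session

There is one attempt and no reset: what is moved stays moved. The work goes in short steps, Python scripts to look and compute and a tool call to move; the robot and the scene stay as the last step left them, time stands still between calls to the robot, and variables do not carry over. Pictures are saved under pics/ and viewed, at most 10 in all, crops included, and the job is handed in when it is done.

Besides the shell and the picture viewer there is one more tool, called after "Request:" as name(argument=value, ...), one argument or row to a line, values as JSON. apply_moves: Moves the arm, as the interface text tells. Its arguments: {"type":"object","properties":{"rows":{"type":"array"}},"required":["rows"]}

```bash
mkdir -p pics; cat > h.py <<'E'
import numpy as np, cv2
from rig import read_state, capture, camera_params, hand_in
def pts(name):
    """picture, depth, world point map"""
    p=camera_params(name); im,d=capture(name)
    K=np.array([[p['fx'],0,p['cx']],[0,p['fy'],p['cy']],[0,0,1]])
    v,u=np.mgrid[0:384,0:512].astype(np.float64)
    n=cv2.undistortPoints(np.stack([u.ravel(),v.ravel()],1)[:,None],K,np.array(p['D'],float))[:,0].reshape(384,512,2)
    c=np.stack([n[...,0]*d,-n[...,1]*d,-d],-1)
    R=np.array(p['orientation'])
    W=c@R.T+np.array(p['xyz']); W[d==0]=np.nan
    return im,d,W
def save(im,f): cv2.imwrite(f,cv2.cvtColor(im,cv2.COLOR_RGB2BGR))
E
python3 - <<'E'
from h import *
ims=[]
for n in('side','top'):
    im,d,W=pts(n); np.savez('/tmp/%s0.npz'%n,im=im,W=W); ims.append(im)
    print(n,camera_params(n)['xyz'])
save(cv2.resize(np.vstack(ims),(800,1200))[:600],'pics/side0.png')
save(cv2.resize(ims[1],(800,600)),'pics/top0.png')
s=read_state();print(s['position'],s['tcp_rot'],s['time_s'],s['force'])
E
```

```text
side [0.53214774 0.72955261 0.96991665]
top [ 0.4078418  -0.09165677  1.39985174]
[0.15058297 0.60594505 0.24666411] [[-9.70428991e-01  2.41385384e-01 -8.19018283e-04]
 [ 2.41386507e-01  9.70427372e-01 -1.80849634e-03]
 [ 3.58253177e-04 -1.95271724e-03 -9.99998029e-01]] 0.1 [-8.40753047e-01 -1.07159193e-03  1.22190698e+00]
```

View pics/side0.png

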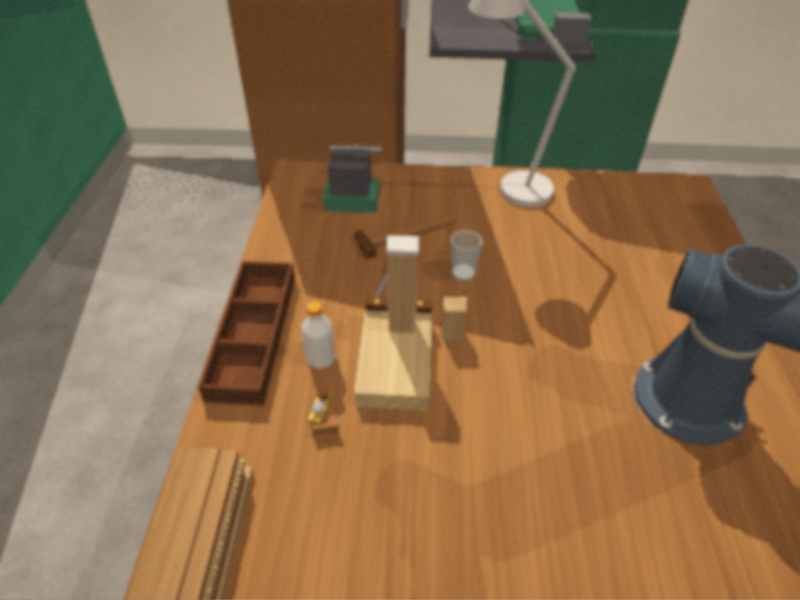

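View pics/top0.png

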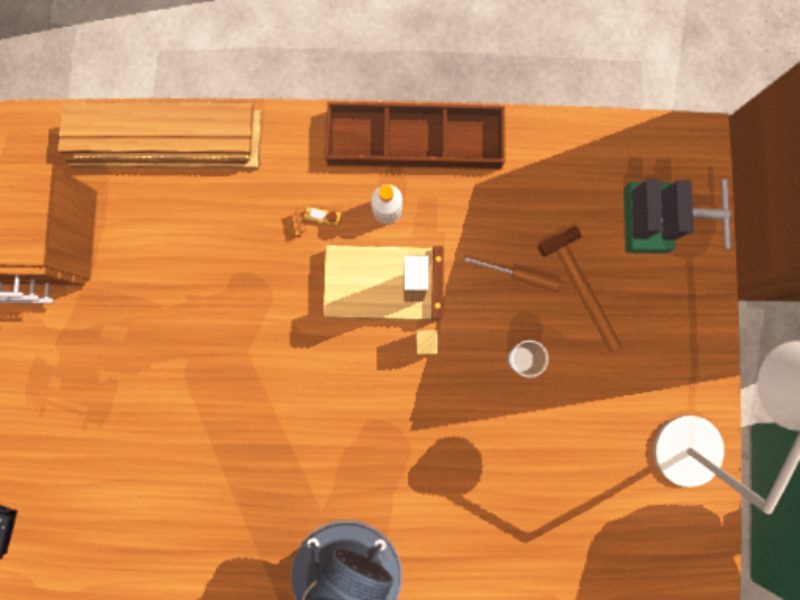

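The top view shows the board from about (325,247) to (440,320) with the stop at its right end. The blank's white end is at (416,273), the offcut at (427,342) and the bottle at (387,203). Board +y therefore points along world +y. Next I'll measure with depth.

```bash
python3 - <<'E'
from h import *
z=np.load('/tmp/top0.npz');W=z['W'];im=z['im']
v,u=np.mgrid[0:384,0:512]
def blob(name,lo,hi,box):
    x0,x1,y0,y1=box
    m=(W[...,2]>lo)&(W[...,2]<hi)&(W[...,0]>x0)&(W[...,0]<x1)&(W[...,1]>y0)&(W[...,1]<y1)
    n,l,st,c=cv2.connectedComponentsWithStats(m.astype(np.uint8))
    for i in range(1,n):
        if st[i,4]<40: continue
        P=W[l==i]; r=cv2.minAreaRect((P[:,:2]*1000).astype(np.float32))
        print(name,st[i,4],'rect',np.round(r[0],1),np.round(r[1],1),round(r[2],2),'z',np.round(np.median(P[:,2]),4),'max',np.round(P[:,2].max(),3))
B=(0.2,0.9,-0.5,0.5)
blob('blanktop',.24,.29,B); blob('board',.035,.055,B); blob('stop',.06,.075,B); blob('offcut',.08,.1,B); blob('tall',.02,.3,B)
print(W[170:180:3,266],'\n',W[175,205:285:6])
z=np.load('/tmp/side0.npz');W=z['W']
blob('S blanktop',.255,.29,B); blob('S board',.035,.053,B);blob('S stop',.061,.075,B);blob('S tall',.02,.3,B)
E
```

```text
blanktop 327 rect [ 563.7 -119.8] [53.9 36.1] 1.27 z 0.2656 max 0.273
board 632 rect [ 857.8 -119.6] [363.2  83.9] 89.96 z 0.0473 max 0.055
board 75 rect [815.4 271.6] [  9.8 121.6] 2.08 z 0.0449 max 0.055
board 99 rect [815.4 416.9] [166.    6.3] 88.43 z 0.0439 max 0.055
board 2721 rect [574.9 -53.3] [215.  140.7] 89.65 z 0.0453 max 0.055
stop 278 rect [820.8 347.7] [ 64.5 300.4] 10.9 z 0.064 max 0.075
stop 310 rect [ 574.9 -166.5] [ 20.3 139.9] 89.59 z 0.0672 max 0.075
offcut 1153 rect [860.4 352.4] [294.3  79.2] 89.98 z 0.082 max 0.089
offcut 68 rect [713.8 -70. ] [30.  57.5] 20.31 z 0.0951 max 0.1
offcut 221 rect [ 457.9 -145.2] [44.  38.3] 1.05 z 0.0901 max 0.098
offcut 64 rect [ 435.3 -355.1] [66.7 32.2] 24.18 z 0.0954 max 0.1
tall 3108 rect [853.5 350.1] [299.6  92.8] 89.98 z 0.0788 max 0.089
tall 817 rect [ 857.8 -119.6] [363.2  83.9] 89.96 z 0.0454 max 0.057
tall 397 rect [725.8 -65.2] [56.4 59.7] 9.11 z 0.1024 max 0.157
tall 58 rect [712.7  79.8] [38.3 20.2] 67.97 z 0.0253 max 0.041
tall 51 rect [705.1  45.2] [26.6 25. ] 88.41 z 0.0298 max 0.036
tall 535 rect [ 590.2 -461.7
[... 1874 characters left out ...]
.08 z 0.0682 max 0.075
S stop 64 rect [723.7 -47.1] [56.3 22.6] 13.79 z 0.0684 max 0.075
S stop 186 rect [820.5 321.9] [236.5   6.9] 89.21 z 0.068 max 0.075
S tall 3940 rect [ 600.9 -222.6] [553.8 198.9] 89.29 z 0.0461 max 0.269
S tall 451 rect [ 430.5 -337.1] [70.  70.5] 54.78 z 0.0735 max 0.103
S tall 1028 rect [ 858.3 -119.6] [361.1  83. ] 89.95 z 0.04 max 0.055
S tall 347 rect [ 458.9 -144.8] [45.  44.9] 4.58 z 0.073 max 0.094
S tall 610 rect [725.5 -57.6] [60.4 45.6] 16.61 z 0.092 max 0.153
S tall 95 rect [708.6  62.1] [60.1 19.1] 81.74 z 0.0291 max 0.035
S tall 62 rect [692.2 116.3] [48.3  8.2] 12.57 z 0.0279 max 0.033
S tall 4133 rect [855.3 325.3] [ 91.5 243.2] 0.7 z 0.0781 max 0.084
```

```bash
cat >> h.py <<'E'
from scipy.spatial.transform import Rotation as Ro, Slerp
def tool(tilt):
    """tilt>0: tool leans so z points to +y (deg from down); y along world x"""
    t=np.radians(tilt); z=np.array([0,np.sin(t),-np.cos(t)]); y=np.array([1.,0,0])
    return np.stack([np.cross(y,z),y,z],1)
def rel(p,R,s=None):
    """a row (mm, 6deg units) from the state to world TCP p (mm), R"""
    s=s or read_state(); R0=np.array(s['tcp_rot']); p0=np.array(s['position'])*1000
    return np.round(R0.T@(np.array(p)-p0),1), np.round((Ro.from_matrix(R0.T@R)).as_rotvec(degrees=True)/6,2)
def gp(p,R): return np.array(p)-6*R[:,2]   # TCP for grasp point p
def st():
    s=read_state(); print(round(s['time_s'],2),np.round(np.array(s['position'])*1000,1),'z',np.round(np.array(s['tcp_rot'])[:,2],3),'y',np.round(np.array(s['tcp_rot'])[:,1],3),'F',np.round(s['force'],1),'M',np.round(s['moment'],2),'open',round(s['opening'],3),'grip',round(s['grasp_force'],1),'J',np.round(s['joint_positions'],0))
E
python3 - <<'E'
from h import *
R=tool(0)
print(rel([500,300,420],tool(0))); print(rel([564,-260,420],tool(0)))
E
```

```text
(array([-412.9, -212.9, -173.1]), array([-2.000e-02,  1.000e-02,  1.267e+01]))
(array([-610.2, -740.9, -172.1]), array([-2.000e-02,  1.000e-02,  1.267e+01]))
```

Request:
apply_moves(
  rows=[
    {"x": -45,"y": -20,"z": -30,"rz": 0.8},
    {"x": -90,"y": -45,"z": -60,"rz": 1.6},
    {"x": -140,"y": -70,"z": -90,"rz": 2.4},
    {"x": -190,"y": -95,"z": -120,"rz": 3.2},
    {"x": -240,"y": -120,"z": -140,"rz": 4.2},
    {"x": -290,"y": -145,"z": -160,"rz": 5.2},
    {"x": -340,"y": -170,"z": -173,"rz": 6.2},
    {"x": -390,"y": -200,"z": -173,"rz": 7.2},
    {"x": -413,"y": -240,"z": -173,"rz": 8.2},
    {"x": -430,"y": -290,"z": -173,"rz": 9.2},
  ],
)

```text
validation failed for argument at $.ro...
```

```bash
python3 - <<'E'
from h import *
st(); print(rel([564,-260,420],tool(0)))
E
```

```text
0.1 [150.6 605.9 246.7] z [-0.001 -0.002 -1.   ] y [ 0.241  0.97  -0.002] F [-0.8 -0.   1.2] M [ 0.03 -0.    0.03] open 0.997 grip 0.0 J [ 66.  30.  82.   0.  68. -10.]
(array([-610.2, -740.9, -172.1]), array([-2.000e-02,  1.000e-02,  1.267e+01]))
```

Request:
apply_moves(
  rows=[
    {"x": -45,"y": -20,"z": -30,"rx": 0,"ry": 0,"rz": 0.8,"claw": 0},
    {"x": -90,"y": -45,"z": -60,"rx": 0,"ry": 0,"rz": 1.6,"claw": 0},
    {"x": -140,"y": -70,"z": -90,"rx": 0,"ry": 0,"rz": 2.4,"claw": 0},
    {"x": -190,"y": -95,"z": -120,"rx": 0,"ry": 0,"rz": 3.2,"claw": 0},
    {"x": -240,"y": -120,"z": -140,"rx": 0,"ry": 0,"rz": 4.2,"claw": 0},
    {"x": -290,"y": -145,"z": -160,"rx": 0,"ry": 0,"rz": 5.2,"claw": 0},
    {"x": -340,"y": -170,"z": -173,"rx": 0,"ry": 0,"rz": 6.2,"claw": 0},
    {"x": -390,"y": -200,"z": -173,"rx": 0,"ry": 0,"rz": 7.2,"claw": 0},
    {"x": -413,"y": -240,"z": -173,"rx": 0,"ry": 0,"rz": 8.2,"claw": 0},
    {"x": -430,"y": -290,"z": -173,"rx": 0,"ry": 0,"rz": 9.2,"claw": 0},
  ],
)

```text
time_s: 1.35
position: [0.4989, 0.2197, 0.4196]
tcp_rot: [[-0.352, 0.936, -0.001], [0.936, 0.352, -0.0], [0.0, -0.001, -1.0]]
force: [0.2, -0.9, 0.5]
opening: 0.997
grasp_force: 0.0
```

```bash
python3 - <<'E'
from h import *
st(); print(rel([564,-260,420],tool(0)))
E
```

```text
1.35 [498.9 219.7 419.6] z [-0.001 -0.    -1.   ] y [ 0.936  0.352 -0.001] F [ 0.2 -0.9  0.5] M [-0.14  0.01 -0.04] open 0.997 grip 0.0 J [12. 15. 79. -0. 86. -9.]
(array([-4.719e+02, -1.081e+02, -3.000e-01]), array([-0.01,  0.  ,  3.44]))
```

Request:
apply_moves(
  rows=[
    {"x": -50,"y": -11,"z": 0,"rx": 0,"ry": 0,"rz": 0.4,"claw": 0},
    {"x": -100,"y": -22,"z": 0,"rx": 0,"ry": 0,"rz": 0.8,"claw": 0},
    {"x": -150,"y": -33,"z": 0,"rx": 0,"ry": 0,"rz": 1.2,"claw": 0},
    {"x": -200,"y": -45,"z": 0,"rx": 0,"ry": 0,"rz": 1.6,"claw": 0},
    {"x": -250,"y": -57,"z": 0,"rx": 0,"ry": 0,"rz": 2.0,"claw": 0},
    {"x": -300,"y": -68,"z": 0,"rx": 0,"ry": 0,"rz": 2.4,"claw": 0},
    {"x": -350,"y": -80,"z": 0,"rx": 0,"ry": 0,"rz": 2.8,"claw": 0},
    {"x": -400,"y": -92,"z": 0,"rx": 0,"ry": 0,"rz": 3.2,"claw": 0},
    {"x": -450,"y": -103,"z": 0,"rx": 0,"ry": 0,"rz": 3.44,"claw": 0},
    {"x": -472,"y": -108,"z": 0,"rx": 0,"ry": 0,"rz": 3.44,"claw": 0},
  ],
)

```text
time_s: 2.6
position: [0.5648, -0.2609, 0.4195]
tcp_rot: [[-0.001, 1.0, -0.001], [1.0, 0.001, 0.001], [0.001, -0.001, -1.0]]
force: [0.9, 0.9, 0.2]
opening: 1.003
grasp_force: 0.0
```

```bash
python3 - <<'E'
from h import *
st()
R=tool(45); G=np.array([564.5,-120,235])
print(rel(gp(G,R)-120*R[:,2],R))
E
```

```text
2.6 [ 564.8 -260.9  419.5] z [-0.001  0.001 -1.   ] y [ 1.     0.001 -0.001] F [0.9 0.9 0.2] M [-0.06  0.05 -0.04] open 1.003 grip 0.0 J [-35.  22.  68.  -0.  89. -35.]
(array([51.7, -0.1, 95.4]), array([-0.02,  7.49,  0.  ]))
```

Request:
apply_moves(
  rows=[
    {"x": 0,"y": 0,"z": 0,"rx": 0,"ry": 1.2,"rz": 0,"claw": 0},
    {"x": 0,"y": 0,"z": 0,"rx": 0,"ry": 2.5,"rz": 0,"claw": 0},
    {"x": 0,"y": 0,"z": 10,"rx": 0,"ry": 3.8,"rz": 0,"claw": 0},
    {"x": 0,"y": 0,"z": 30,"rx": 0,"ry": 5,"rz": 0,"claw": 0},
    {"x": 10,"y": 0,"z": 50,"rx": 0,"ry": 6.3,"rz": 0,"claw": 0},
    {"x": 30,"y": 0,"z": 70,"rx": 0,"ry": 7.5,"rz": 0,"claw": 0},
    {"x": 45,"y": 0,"z": 90,"rx": 0,"ry": 7.5,"rz": 0,"claw": 0},
    {"x": 52,"y": 0,"z": 95,"rx": 0,"ry": 7.5,"rz": 0,"claw": 0},
    {"x": 52,"y": 0,"z": 95,"rx": 0,"ry": 7.5,"rz": 0,"claw": 0},
  ],
)

```text
time_s: 3.72
position: [0.565, -0.2054, 0.3261]
tcp_rot: [[-0.004, 1.0, -0.003], [0.707, 0.005, 0.707], [0.707, 0.0, -0.707]]
force: [-0.3, -0.3, -0.0]
opening: 1.001
grasp_force: 0.0
```

```bash
python3 - <<'E'
from h import *
st()
R=tool(45); G=np.array([564.5,-120,235])
print(rel(gp(G,R),R))
im,d,W=pts('wrist'); save(im,'pics/w1.png')
E
```

```text
3.73 [ 565.  -205.4  326.1] z [-0.003  0.707 -0.707] y [1.    0.005 0.   ] F [-0.3 -0.3 -0. ] M [-0.5   0.04 -0.01] open 1.001 grip 0.0 J [-45.  36.  71.  31. 106. -45.]
(array([ -4.1,  -0.2, 118.8]), array([-0.03, -0.  ,  0.04]))
```

View pics/w1.png

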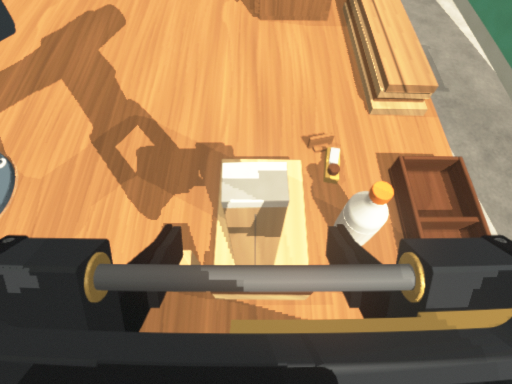

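The wrist view shows the white end at (255,185), centred between the fingers at about 165 and 350. I'll advance.

Request:
apply_moves(
  rows=[
    {"x": -1,"y": 0,"z": 15,"rx": 0,"ry": 0,"rz": 0,"claw": 0},
    {"x": -2,"y": 0,"z": 35,"rx": 0,"ry": 0,"rz": 0,"claw": 0},
    {"x": -4,"y": 0,"z": 55,"rx": 0,"ry": 0,"rz": 0,"claw": 0},
    {"x": -4,"y": 0,"z": 75,"rx": 0,"ry": 0,"rz": 0,"claw": 0},
    {"x": -4,"y": 0,"z": 90,"rx": 0,"ry": 0,"rz": 0,"claw": 0},
    {"x": -4,"y": 0,"z": 102,"rx": 0,"ry": 0,"rz": 0,"claw": 0},
    {"x": -4,"y": 0,"z": 112,"rx": 0,"ry": 0,"rz": 0,"claw": 0},
    {"x": -4,"y": 0,"z": 118,"rx": 0,"ry": 0,"rz": 0,"claw": 0},
    {"x": -4,"y": 0,"z": 119,"rx": 0,"ry": 0,"rz": 0,"claw": 0},
    {"x": -4,"y": 0,"z": 119,"rx": 0,"ry": 0,"rz": 0,"claw": 0},
  ],
)

```text
time_s: 5.03
position: [0.5648, -0.1252, 0.2388]
tcp_rot: [[-0.003, 1.0, -0.002], [0.707, 0.003, 0.707], [0.707, 0.001, -0.707]]
force: [-0.5, -0.2, 0.2]
opening: 0.999
grasp_force: 0.0
```

```bash
python3 - <<'E'
from h import *
st()
R=tool(45); G=np.array([564.5,-120,235])
print(rel(gp(G,R),R))
z=np.load('/tmp/side0.npz')
im,d,W=pts('side'); save(cv2.resize(im[130:290,190:350],(600,600)),'pics/s2.png')
m=(abs(W[...,2]-.266)<.012)&(abs(W[...,0]-.565)<.04)&(W[...,1]>-.135)&(W[...,1]<-.09)
E
```

```text
5.03 [ 564.8 -125.2  238.8] z [-0.002  0.707 -0.707] y [1.    0.003 0.001] F [-0.5 -0.2  0.2] M [-0.56  0.04 -0.02] open 0.999 grip 0.0 J [-40.  38.  83.  33.  91. -49.]
(array([ 1. , -0.3,  0.4]), array([-0.02,  0.  ,  0.02]))
```

View pics/s2.png

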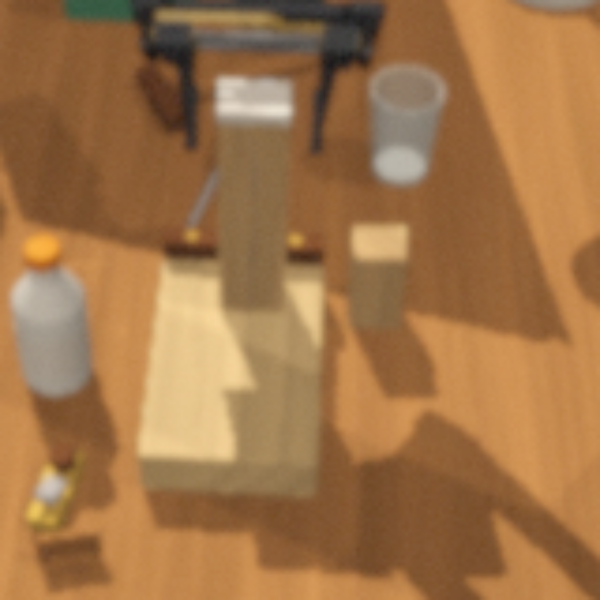

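The fingers straddle the top end evenly: fingers at columns 190 and 318, blank from 218 to 292. I'll close now.

Request:
apply_moves(
  rows=[
    {"x": 0,"y": 0,"z": 0,"rx": 0,"ry": 0,"rz": 0,"claw": 40},
    {"x": 0,"y": 0,"z": 0,"rx": 0,"ry": 0,"rz": 0,"claw": 80},
    {"x": 0,"y": 0,"z": 0,"rx": 0,"ry": 0,"rz": 0,"claw": 90},
    {"x": 0,"y": 0,"z": 0,"rx": 0,"ry": 0,"rz": 0,"claw": 95},
    {"x": 0,"y": 0,"z": 0,"rx": 0,"ry": 0,"rz": 0,"claw": 100},
    {"x": 0,"y": 0,"z": 0,"rx": 0,"ry": 0,"rz": 0,"claw": 105},
    {"x": 0,"y": 0,"z": 0,"rx": 0,"ry": 0,"rz": 0,"claw": 110},
    {"x": 0,"y": 0,"z": 0,"rx": 0,"ry": 0,"rz": 0,"claw": 120},
    {"x": 0,"y": 0,"z": 0,"rx": 0,"ry": 0,"rz": 0,"claw": 120},
  ],
)

```text
time_s: 6.2
position: [0.5645, -0.1249, 0.2386]
tcp_rot: [[-0.002, 1.0, -0.003], [0.707, 0.003, 0.707], [0.707, -0.0, -0.707]]
force: [-0.1, -0.3, 0.2]
opening: 0.633
grasp_force: 29.8
```

```bash
cat >> h.py <<'E'
def arc(a0,degs,piv,s=None):
    """rows turning the tool about piv (y,z mm) by degs (top goes to +y)"""
    s=s or read_state(); R0=np.array(s['tcp_rot']); p0=np.array(s['position'])*1000
    P=np.array([p0[0],piv[0],piv[1]])
    for a in degs:
        Q=Ro.from_euler('x',-a,degrees=True).as_matrix()
        p=P+Q@(p0-P); t=R0.T@(p-p0); r=Ro.from_matrix(R0.T@Q@R0).as_rotvec(degrees=True)/6
        print(a,np.round(t,1),np.round(r,2))
E
python3 - <<'E'
from h import *
st(); arc(0,np.arange(1,11),(-101,45))
E
```

```text
6.2 [ 564.5 -124.9  238.6] z [-0.003  0.707 -0.707] y [ 1.     0.003 -0.   ] F [-0.1 -0.3  0.2] M [-0.42  0.2   0.02] open 0.633 grip 29.8 J [-40.  38.  83.  33.  91. -49.]
1 [2.7 0.  2.1] [ 0.   -0.17  0.  ]
2 [5.3 0.  4.3] [ 0.   -0.33  0.  ]
3 [7.9 0.  6.5] [ 0.  -0.5  0. ]
4 [10.4  0.   8.7] [ 0.   -0.67  0.  ]
5 [12.9  0.1 11. ] [ 0.   -0.83  0.  ]
6 [15.4  0.1 13.4] [ 0. -1.  0.]
7 [17.8  0.1 15.8] [ 0.   -1.17  0.  ]
8 [20.2  0.1 18.2] [ 0.   -1.33  0.  ]
9 [22.6  0.1 20.7] [ 0.  -1.5  0. ]
10 [24.9  0.1 23.2] [ 0.   -1.67  0.  ]
```

Request:
apply_moves(
  rows=[
    {"x": 2.7,"y": 0,"z": 2.1,"rx": 0,"ry": -0.17,"rz": 0,"claw": 120},
    {"x": 5.3,"y": 0,"z": 4.3,"rx": 0,"ry": -0.33,"rz": 0,"claw": 120},
    {"x": 7.9,"y": 0,"z": 6.5,"rx": 0,"ry": -0.5,"rz": 0,"claw": 120},
    {"x": 10.4,"y": 0,"z": 8.7,"rx": 0,"ry": -0.67,"rz": 0,"claw": 120},
    {"x": 12.9,"y": 0,"z": 11,"rx": 0,"ry": -0.83,"rz": 0,"claw": 120},
    {"x": 12.9,"y": 0,"z": 11,"rx": 0,"ry": -0.83,"rz": 0,"claw": 120},
  ],
)

```text
time_s: 6.95
position: [0.5645, -0.1074, 0.2398]
tcp_rot: [[-0.003, 1.0, -0.003], [0.766, 0.004, 0.643], [0.643, 0.0, -0.766]]
force: [0.8, 0.1, -1.1]
opening: 0.631
grasp_force: 29.8
```

```bash
python3 - <<'E'
from h import *
st(); arc(0,np.arange(1,11),(-101,45))
E
```

```text
6.95 [ 564.5 -107.4  239.8] z [-0.003  0.643 -0.766] y [1.    0.004 0.   ] F [ 0.8  0.1 -1.1] M [-0.53  0.11  0.  ] open 0.631 grip 29.8 J [-37.  36.  85.  31.  87. -47.]
1 [2.7 0.  2.1] [ 0.   -0.17  0.  ]
2 [5.3 0.  4.3] [ 0.   -0.33  0.  ]
3 [7.9 0.  6.5] [ 0.  -0.5  0. ]
4 [10.4  0.1  8.8] [ 0.   -0.67  0.  ]
5 [12.9  0.1 11.1] [ 0.   -0.83  0.  ]
6 [15.4  0.1 13.4] [ 0. -1.  0.]
7 [17.8  0.1 15.8] [ 0.   -1.17  0.  ]
8 [20.2  0.1 18.2] [ 0.   -1.33  0.  ]
9 [22.5  0.1 20.7] [ 0.  -1.5  0. ]
10 [24.8  0.1 23.2] [ 0.01 -1.67  0.  ]
```

Request:
apply_moves(
  rows=[
    {"x": 2.5,"y": 0,"z": 2.3,"rx": 0,"ry": -0.17,"rz": 0,"claw": 120},
    {"x": 5.1,"y": 0,"z": 4.6,"rx": 0,"ry": -0.33,"rz": 0,"claw": 120},
    {"x": 7.6,"y": 0,"z": 6.9,"rx": 0,"ry": -0.5,"rz": 0,"claw": 120},
    {"x": 10.1,"y": 0,"z": 9.2,"rx": 0,"ry": -0.67,"rz": 0,"claw": 120},
    {"x": 12.6,"y": 0,"z": 11.5,"rx": 0,"ry": -0.83,"rz": 0,"claw": 120},
    {"x": 15.1,"y": 0,"z": 13.8,"rx": 0,"ry": -1.0,"rz": 0,"claw": 120},
    {"x": 17.5,"y": 0,"z": 16.2,"rx": 0,"ry": -1.17,"rz": 0,"claw": 120},
    {"x": 19.9,"y": 0,"z": 18.6,"rx": 0,"ry": -1.33,"rz": 0,"claw": 120},
    {"x": 22.2,"y": 0,"z": 21.1,"rx": 0,"ry": -1.5,"rz": 0,"claw": 120},
    {"x": 24.5,"y": 0,"z": 23.6,"rx": 0,"ry": -1.67,"rz": 0,"claw": 120},
  ],
)

```text
time_s: 8.2
position: [0.5644, -0.0737, 0.2379]
tcp_rot: [[-0.003, 1.0, -0.002], [0.866, 0.003, 0.5], [0.5, 0.0, -0.866]]
force: [-0.7, 0.5, 5.4]
opening: 0.629
grasp_force: 29.8
```

```bash
python3 - <<'E'
from h import *
st(); arc(0,np.arange(1.5,15.1,1.5),(-102,45))
im,d,W=pts('side'); save(cv2.resize(im[130:290,190:350],(600,600)),'pics/s3.png')
E
```

```text
8.2 [564.4 -73.7 237.9] z [-0.002  0.5   -0.866] y [1.    0.003 0.   ] F [-0.7  0.5  5.4] M [0.4  0.41 0.08] open 0.629 grip 29.8 J [-31.  32.  88.  26.  78. -41.]
1.5 [4.  0.  3.2] [ 0.   -0.25  0.  ]
3.0 [7.8 0.  6.5] [ 0.  -0.5  0. ]
4.5 [11.6  0.1 10. ] [ 0.   -0.75  0.  ]
6.0 [15.3  0.1 13.5] [ 0. -1.  0.]
7.5 [18.9  0.1 17.1] [ 0.   -1.25  0.  ]
9.0 [22.4  0.1 20.8] [ 0.  -1.5  0. ]
10.5 [25.8  0.1 24.6] [ 0.01 -1.75  0.  ]
12.0 [29.2  0.1 28.5] [ 0.01 -2.    0.  ]
13.5 [32.4  0.1 32.4] [ 0.01 -2.25  0.  ]
15.0 [35.5  0.2 36.5] [ 0.01 -2.5   0.  ]
```

View pics/s3.png

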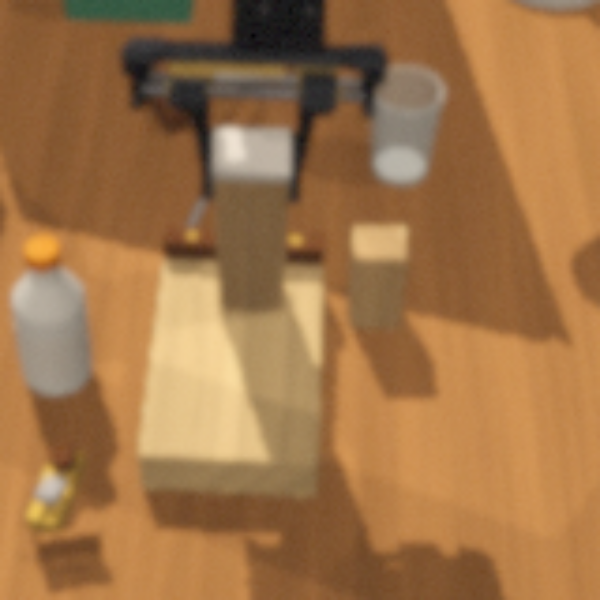

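At 15° the foot edge is still at row 308, and Fz of about 5 N confirms light contact. Continuing.

Request:
apply_moves(
  rows=[
    {"x": 4,"y": 0,"z": 3.2,"rx": 0,"ry": -0.25,"rz": 0,"claw": 120},
    {"x": 7.8,"y": 0,"z": 6.5,"rx": 0,"ry": -0.5,"rz": 0,"claw": 120},
    {"x": 11.6,"y": 0,"z": 9.9,"rx": 0,"ry": -0.75,"rz": 0,"claw": 120},
    {"x": 15.3,"y": 0,"z": 13.4,"rx": 0,"ry": -1.0,"rz": 0,"claw": 120},
    {"x": 18.9,"y": 0,"z": 17,"rx": 0,"ry": -1.25,"rz": 0,"claw": 120},
    {"x": 22.5,"y": 0,"z": 20.7,"rx": 0,"ry": -1.5,"rz": 0,"claw": 120},
    {"x": 25.9,"y": 0,"z": 24.5,"rx": 0,"ry": -1.75,"rz": 0,"claw": 120},
    {"x": 29.3,"y": 0,"z": 28.3,"rx": 0,"ry": -2.0,"rz": 0,"claw": 120},
    {"x": 32.5,"y": 0,"z": 32.2,"rx": 0,"ry": -2.25,"rz": 0,"claw": 120},
    {"x": 35.7,"y": 0,"z": 36.3,"rx": 0,"ry": -2.5,"rz": 0,"claw": 120},
  ],
)

```text
time_s: 9.5
position: [0.5643, -0.0244, 0.2241]
tcp_rot: [[-0.003, 1.0, -0.001], [0.966, 0.003, 0.258], [0.258, 0.0, -0.966]]
force: [-1.0, 3.8, 4.9]
opening: 0.634
grasp_force: 29.8
```

```bash
python3 - <<'E'
from h import *
st(); arc(0,np.arange(1.5,15.1,1.5),(-101.5,45))
E
```

```text
9.5 [564.3 -24.4 224.1] z [-0.001  0.258 -0.966] y [1.    0.003 0.   ] F [-1.   3.8  4.9] M [ 0.54  0.39 -0.01] open 0.634 grip 29.8 J [-21.  29.  92.  15.  66. -28.]
1.5 [4.  0.  3.2] [ 0.   -0.25  0.  ]
3.0 [7.8 0.  6.5] [ 0.  -0.5  0. ]
4.5 [11.6  0.   9.9] [ 0.   -0.75  0.  ]
6.0 [15.3  0.1 13.5] [ 0. -1.  0.]
7.5 [18.9  0.1 17.1] [ 0.   -1.25  0.  ]
9.0 [22.5  0.1 20.8] [ 0.  -1.5  0. ]
10.5 [25.9  0.1 24.6] [ 0.01 -1.75  0.  ]
12.0 [29.2  0.1 28.4] [ 0.01 -2.    0.  ]
13.5 [32.4  0.1 32.4] [ 0.01 -2.25  0.  ]
15.0 [35.5  0.1 36.5] [ 0.01 -2.5   0.  ]
```

Request:
apply_moves(
  rows=[
    {"x": 4,"y": 0,"z": 3.2,"rx": 0,"ry": -0.25,"rz": 0,"claw": 120},
    {"x": 7.8,"y": 0,"z": 6.5,"rx": 0,"ry": -0.5,"rz": 0,"claw": 120},
    {"x": 11.6,"y": 0,"z": 9.9,"rx": 0,"ry": -0.75,"rz": 0,"claw": 120},
    {"x": 15.3,"y": 0,"z": 13.4,"rx": 0,"ry": -1.0,"rz": 0,"claw": 120},
    {"x": 18.9,"y": 0,"z": 17,"rx": 0,"ry": -1.25,"rz": 0,"claw": 120},
    {"x": 22.5,"y": 0,"z": 20.7,"rx": 0,"ry": -1.5,"rz": 0,"claw": 120},
    {"x": 25.9,"y": 0,"z": 24.5,"rx": 0,"ry": -1.75,"rz": 0,"claw": 120},
    {"x": 29.3,"y": 0,"z": 28.3,"rx": 0,"ry": -2.0,"rz": 0,"claw": 120},
    {"x": 32.5,"y": 0,"z": 32.3,"rx": 0,"ry": -2.25,"rz": 0,"claw": 120},
    {"x": 35.6,"y": 0,"z": 36.4,"rx": 0,"ry": -2.5,"rz": 0,"claw": 120},
  ],
)

```text
time_s: 10.75
position: [0.5643, 0.0196, 0.1979]
tcp_rot: [[-0.003, 1.0, 0.001], [1.0, 0.003, -0.001], [-0.001, 0.001, -1.0]]
force: [-1.8, 4.7, 4.4]
opening: 0.631
grasp_force: 29.8
```

```bash
python3 - <<'E'
from h import *
st(); arc(0,np.arange(1.5,15.1,1.5),(-101.5,45))
E
```

```text
10.75 [564.3  19.6 197.9] z [ 0.001 -0.001 -1.   ] y [1.    0.003 0.001] F [-1.8  4.7  4.4] M [ 0.77  0.46 -0.17] open 0.631 grip 29.8 J [ -9.  29.  94.  -0.  57. -10.]
1.5 [4.  0.  3.2] [ 0.   -0.25 -0.  ]
3.0 [7.8 0.  6.5] [ 0.  -0.5 -0. ]
4.5 [11.6  0.  10. ] [ 0.   -0.75 -0.  ]
6.0 [15.3  0.  13.5] [ 0. -1. -0.]
7.5 [18.9  0.  17.1] [ 0.   -1.25 -0.  ]
9.0 [22.4  0.1 20.8] [ 0.  -1.5 -0. ]
10.5 [25.9  0.1 24.6] [ 0.01 -1.75 -0.  ]
12.0 [29.2  0.1 28.5] [ 0.01 -2.   -0.  ]
13.5 [32.4  0.1 32.5] [ 0.01 -2.25 -0.  ]
15.0 [35.5  0.1 36.5] [ 0.01 -2.5  -0.  ]
```

Request:
apply_moves(
  rows=[
    {"x": 4.1,"y": 0,"z": 3.2,"rx": 0,"ry": -0.25,"rz": 0,"claw": 120},
    {"x": 8,"y": 0,"z": 6.5,"rx": 0,"ry": -0.5,"rz": 0,"claw": 120},
    {"x": 11.9,"y": 0,"z": 9.9,"rx": 0,"ry": -0.75,"rz": 0,"claw": 120},
    {"x": 15.6,"y": 0,"z": 13.4,"rx": 0,"ry": -1.0,"rz": 0,"claw": 120},
    {"x": 19.2,"y": 0,"z": 17,"rx": 0,"ry": -1.25,"rz": 0,"claw": 120},
    {"x": 22.8,"y": 0,"z": 20.7,"rx": 0,"ry": -1.5,"rz": 0,"claw": 120},
    {"x": 26.2,"y": 0,"z": 24.5,"rx": 0,"ry": -1.75,"rz": 0,"claw": 120},
    {"x": 29.6,"y": 0,"z": 28.4,"rx": 0,"ry": -2.0,"rz": 0,"claw": 120},
    {"x": 32.8,"y": 0,"z": 32.4,"rx": 0,"ry": -2.25,"rz": 0,"claw": 120},
    {"x": 35.9,"y": 0,"z": 36.4,"rx": 0,"ry": -2.5,"rz": 0,"claw": 120},
  ],
)

```text
time_s: 12.0
position: [0.5644, 0.055, 0.1609]
tcp_rot: [[-0.004, 1.0, 0.002], [0.966, 0.004, -0.26], [-0.26, 0.001, -0.966]]
force: [-2.0, 3.3, 0.5]
opening: 0.631
grasp_force: 29.8
```

```bash
python3 - <<'E'
from h import *
st(); arc(0,np.arange(1.5,15.1,1.5),(-101.5,45))
E
```

```text
12.0 [564.4  55.  160.9] z [ 0.002 -0.26  -0.966] y [1.    0.004 0.001] F [-2.   3.3  0.5] M [ 0.43  0.37 -0.27] open 0.631 grip 29.8 J [  2.  34.  94. -19.  54.  13.]
1.5 [4.  0.  3.2] [ 0.   -0.25 -0.  ]
3.0 [7.8 0.  6.5] [ 0.  -0.5 -0. ]
4.5 [11.6  0.  10. ] [ 0.   -0.75 -0.  ]
6.0 [15.3  0.  13.5] [ 0. -1. -0.]
7.5 [18.9  0.  17.1] [ 0.   -1.25 -0.  ]
9.0 [22.4  0.  20.8] [ 0.01 -1.5  -0.  ]
10.5 [25.8  0.  24.6] [ 0.01 -1.75 -0.  ]
12.0 [29.1  0.  28.5] [ 0.01 -2.   -0.  ]
13.5 [32.3  0.  32.5] [ 0.01 -2.25 -0.01]
15.0 [35.4  0.  36.5] [ 0.01 -2.5  -0.01]
```

Request:
apply_moves(
  rows=[
    {"x": 4.0,"y": 0,"z": 3.4,"rx": 0,"ry": -0.25,"rz": 0,"claw": 120},
    {"x": 7.8,"y": 0,"z": 6.8,"rx": 0,"ry": -0.5,"rz": 0,"claw": 120},
    {"x": 11.6,"y": 0,"z": 10.3,"rx": 0,"ry": -0.75,"rz": 0,"claw": 120},
    {"x": 15.3,"y": 0,"z": 13.8,"rx": 0,"ry": -1.0,"rz": 0,"claw": 120},
    {"x": 18.9,"y": 0,"z": 17.4,"rx": 0,"ry": -1.25,"rz": 0,"claw": 120},
    {"x": 22.4,"y": 0,"z": 21.1,"rx": 0,"ry": -1.5,"rz": 0,"claw": 120},
    {"x": 25.8,"y": 0,"z": 24.9,"rx": 0,"ry": -1.75,"rz": 0,"claw": 120},
    {"x": 29.1,"y": 0,"z": 28.8,"rx": 0,"ry": -2.0,"rz": 0,"claw": 120},
    {"x": 32.3,"y": 0,"z": 32.8,"rx": 0,"ry": -2.25,"rz": 0,"claw": 120},
    {"x": 35.4,"y": 0,"z": 36.8,"rx": 0,"ry": -2.5,"rz": 0,"claw": 120},
  ],
)

```text
time_s: 13.25
position: [0.5642, 0.0794, 0.1166]
tcp_rot: [[-0.003, 1.0, 0.002], [0.865, 0.004, -0.502], [-0.502, 0.0, -0.865]]
force: [0.5, -0.2, -1.7]
opening: 0.629
grasp_force: 29.8
```

```bash
python3 - <<'E'
from h import *
st(); arc(0,np.arange(1.5,15.1,1.5),(-101.5,45))
im,d,W=pts('side'); save(cv2.resize(im[130:290,190:350],(600,600)),'pics/s4.png')
E
```

```text
13.25 [564.2  79.4 116.6] z [ 0.002 -0.502 -0.865] y [1.    0.004 0.   ] F [ 0.5 -0.2 -1.7] M [ 0.28 -0.05  0.09] open 0.629 grip 29.8 J [ 11.  42.  92. -36.  58.  33.]
1.5 [4.  0.  3.2] [ 0.   -0.25 -0.  ]
3.0 [7.8 0.  6.5] [ 0.  -0.5 -0. ]
4.5 [11.6  0.   9.9] [ 0.   -0.75 -0.  ]
6.0 [15.3  0.  13.4] [ 0. -1. -0.]
7.5 [18.9  0.  17. ] [ 0.   -1.25 -0.  ]
9.0 [22.4  0.  20.7] [ 0.  -1.5 -0. ]
10.5 [25.8  0.  24.5] [ 0.01 -1.75 -0.  ]
12.0 [29.1  0.  28.4] [ 0.01 -2.   -0.  ]
13.5 [32.3  0.  32.4] [ 0.01 -2.25 -0.01]
15.0 [35.4  0.  36.4] [ 0.01 -2.5  -0.01]
```

View pics/s4.png

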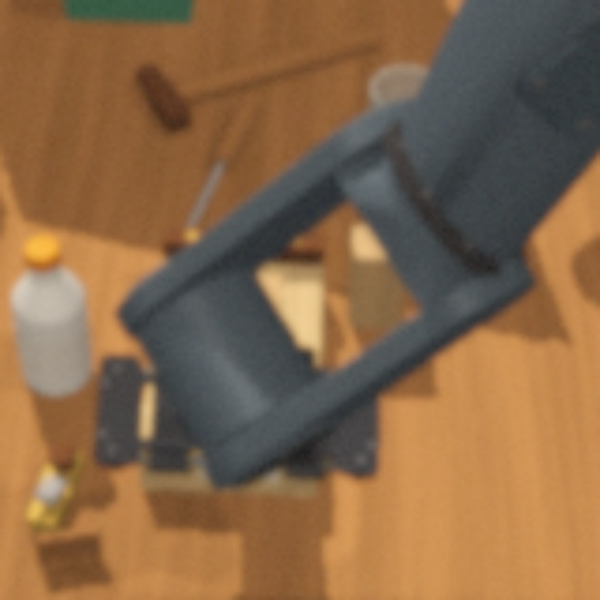

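Request:
apply_moves(
  rows=[
    {"x": 4.2,"y": 0,"z": 3.6,"rx": 0,"ry": -0.25,"rz": 0,"claw": 120},
    {"x": 8.1,"y": 0,"z": 7.0,"rx": 0,"ry": -0.5,"rz": 0,"claw": 120},
    {"x": 11.9,"y": 0,"z": 10.4,"rx": 0,"ry": -0.75,"rz": 0,"claw": 120},
    {"x": 15.6,"y": 0,"z": 13.9,"rx": 0,"ry": -1.0,"rz": 0,"claw": 120},
    {"x": 19.2,"y": 0,"z": 17.5,"rx": 0,"ry": -1.25,"rz": 0,"claw": 120},
    {"x": 22.7,"y": 0,"z": 21.2,"rx": 0,"ry": -1.5,"rz": 0,"claw": 120},
    {"x": 26.1,"y": 0,"z": 25,"rx": 0,"ry": -1.75,"rz": 0,"claw": 120},
    {"x": 29.4,"y": 0,"z": 28.9,"rx": 0,"ry": -2.0,"rz": 0,"claw": 120},
    {"x": 31.6,"y": 0,"z": 31.5,"rx": 0,"ry": -2.17,"rz": 0,"claw": 120},
    {"x": 31.6,"y": 0,"z": 31.5,"rx": 0,"ry": -2.17,"rz": 0,"claw": 120},
  ],
)

```text
time_s: 14.55
position: [0.5638, 0.091, 0.0734]
tcp_rot: [[-0.003, 1.0, 0.002], [0.731, 0.004, -0.683], [-0.683, -0.001, -0.731]]
force: [2.4, -1.6, 0.4]
opening: 0.632
grasp_force: 29.9
```

```bash
python3 - <<'E'
from h import *
st(); arc(0,np.arange(.5,4.1,.5),(-101.5,45))
z=np.array(read_state()['tcp_rot'])[:,2]; print(np.degrees(np.arctan2(-z[1],-z[2]))+45)
E
```

```text
14.55 [563.8  91.   73.4] z [ 0.002 -0.683 -0.731] y [ 1.     0.004 -0.001] F [ 2.4 -1.6  0.4] M [ 0.09 -0.22  0.41] open 0.632 grip 29.9 J [ 16.  50.  89. -47.  65.  46.]
0.5 [1.3 0.  1.1] [ 0.   -0.08 -0.  ]
1.0 [2.6 0.  2.1] [ 0.   -0.17 -0.  ]
1.5 [3.9 0.  3.2] [ 0.   -0.25 -0.  ]
2.0 [5.2 0.  4.3] [ 0.   -0.33 -0.  ]
2.5 [6.5 0.  5.4] [ 0.   -0.42 -0.  ]
3.0 [7.8 0.  6.6] [ 0.  -0.5 -0. ]
3.5 [9.1 0.  7.7] [ 0.   -0.58 -0.  ]
4.0 [10.3  0.   8.8] [ 0.   -0.67 -0.  ]
88.06541007430997
```

Request:
apply_moves(
  rows=[
    {"x": 1.3,"y": 0,"z": 1.1,"rx": 0,"ry": -0.08,"rz": 0,"claw": 120},
    {"x": 2.6,"y": 0,"z": 2.1,"rx": 0,"ry": -0.17,"rz": 0,"claw": 120},
    {"x": 3.3,"y": 0,"z": 2.7,"rx": 0,"ry": -0.21,"rz": 0,"claw": 120},
    {"x": 3.9,"y": 0,"z": 3.2,"rx": 0,"ry": -0.25,"rz": 0,"claw": 120},
    {"x": 3.9,"y": 0,"z": 3.2,"rx": 0,"ry": -0.25,"rz": 0,"claw": 120},
  ],
)

```text
time_s: 15.18
position: [0.5639, 0.0916, 0.0689]
tcp_rot: [[-0.002, 1.0, 0.002], [0.713, 0.003, -0.701], [-0.701, 0.0, -0.713]]
force: [1.7, 1.0, -0.4]
opening: 0.631
grasp_force: 29.9
```

```bash
python3 - <<'E'
from h import *
st()
E
```

```text
15.18 [563.9  91.6  68.9] z [ 0.002 -0.701 -0.713] y [1.    0.003 0.   ] F [ 1.7  1.  -0.4] M [ 0.32 -0.25  0.45] open 0.631 grip 29.9 J [ 17.  51.  89. -48.  65.  47.]
```

Request:
apply_moves(
  rows=[
    {"x": 0.5,"y": 0,"z": 0.5,"rx": 0,"ry": -0.04,"rz": 0,"claw": 120},
    {"x": 1.0,"y": 0,"z": 0.9,"rx": 0,"ry": -0.08,"rz": 0,"claw": 120},
    {"x": 1.0,"y": 0,"z": 0.9,"rx": 0,"ry": -0.08,"rz": 0,"claw": 120},
  ],
)

```text
time_s: 15.55
position: [0.5639, 0.0919, 0.0684]
tcp_rot: [[-0.001, 1.0, 0.003], [0.706, 0.003, -0.708], [-0.708, 0.001, -0.706]]
force: [0.1, 3.5, 4.8]
opening: 0.629
grasp_force: 29.9
```

```bash
python3 - <<'E'
from h import *
st()
E
```

```text
15.55 [563.9  91.9  68.4] z [ 0.003 -0.708 -0.706] y [1.    0.003 0.001] F [0.1 3.5 4.8] M [ 0.07 -0.2   0.04] open 0.629 grip 29.9 J [ 17.  52.  89. -48.  66.  48.]
```

The force shows contact (Fz 4.8 N, z stalled at 89.9°), so the blank is down. I'll open and back off.

Request:
apply_moves(
  rows=[
    {"x": 0,"y": 0,"z": 0,"rx": 0,"ry": 0,"rz": 0,"claw": 90},
    {"x": 0,"y": 0,"z": 0,"rx": 0,"ry": 0,"rz": 0,"claw": 70},
    {"x": 0,"y": 0,"z": 0,"rx": 0,"ry": 0,"rz": 0,"claw": 40},
    {"x": 0,"y": 0,"z": 0,"rx": 0,"ry": 0,"rz": 0,"claw": 10},
    {"x": 0,"y": 0,"z": -10,"rx": 0,"ry": 0,"rz": 0,"claw": 10},
    {"x": 0,"y": 0,"z": -30,"rx": 0,"ry": 0,"rz": 0,"claw": 10},
    {"x": 0,"y": 0,"z": -55,"rx": 0,"ry": 0,"rz": 0,"claw": 10},
    {"x": 0,"y": 0,"z": -80,"rx": 0,"ry": 0,"rz": 0,"claw": 10},
    {"x": 0,"y": 0,"z": -110,"rx": 0,"ry": 0,"rz": 0,"claw": 10},
    {"x": 0,"y": 0,"z": -140,"rx": 0,"ry": 0,"rz": 0,"claw": 10},
  ],
)

```text
time_s: 16.8
position: [0.5634, 0.1926, 0.1684]
tcp_rot: [[-0.002, 1.0, 0.004], [0.708, 0.004, -0.706], [-0.706, 0.001, -0.708]]
force: [0.5, -0.0, 0.4]
opening: 0.962
grasp_force: 0.0
```

```bash
python3 - <<'E'
from h import *
st()
im,d,W=pts('top'); save(cv2.resize(im[130:240,180:310],(780,600)),'pics/t5.png')
def m(W,lo,hi):
    m=(W[...,2]>lo)&(W[...,2]<hi)&(abs(W[...,0]-.564)<.06)&(W[...,1]>-.15)&(W[...,1]<.16)
    n,l,s,c=cv2.connectedComponentsWithStats(m.astype(np.uint8))
    for i in range(1,n):
        if s[i,4]>60:
            P=W[l==i]; print(s[i,4],cv2.minAreaRect((P[:,:2]*1000).astype(np.float32)),np.median(P[:,2]), [round(float(np.median(P[abs(P[:,1]-y)<.02,2])),4) for y in(-.08,0,.05,.1)])
m(W,.072,.095)
im,d,W=pts('side'); m(W,.072,.095)
print(rel([564,175,160],tool(0)))
E
```

```text
16.8 [563.4 192.6 168.4] z [ 0.004 -0.706 -0.708] y [1.    0.004 0.001] F [ 0.5 -0.   0.4] M [0.34 0.02 0.02] open 0.962 grip 0.0 J [ 25.  46.  79. -40.  81.  41.]
1393 ((563.7405395507812, 9.049713134765625), (55.357208251953125, 219.98190307617188), 0.40077558159828186) 0.08324078585222394 [0.0831, 0.0831, 0.083, 0.0836]
850 ((564.2538452148438, -1.70843505859375), (54.83940887451172, 204.5426788330078), 0.2892291843891144) 0.08301940141358971 [0.0834, 0.083, 0.0829, 0.0828]
(array([-6.7, -1.3, 20.6]), array([0.09, 7.47, 0.04]))
```

View pics/t5.png

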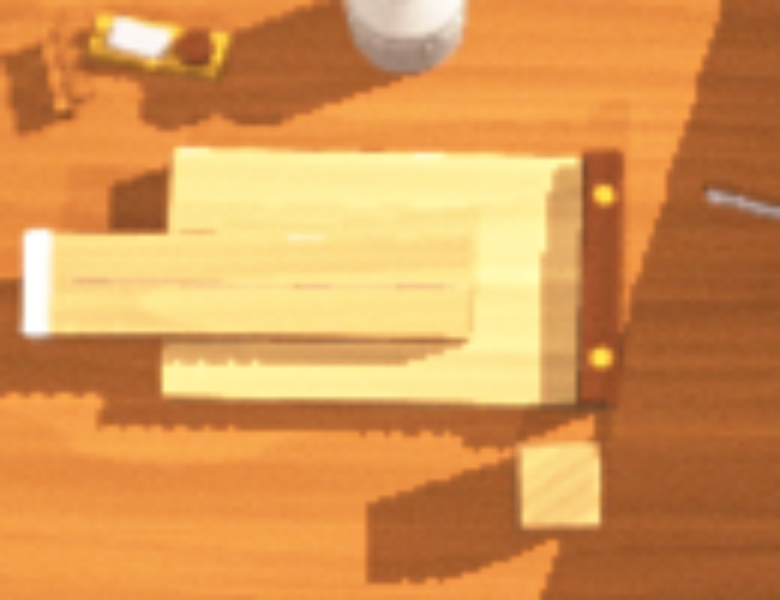

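Both cameras have the blank lying flat: top at 83 mm throughout, y from −101 to +119, yaw within 1°. Now I'll set up for the endwise push.

Request:
apply_moves(
  rows=[
    {"x": 0,"y": 0,"z": 0,"rx": 0,"ry": 1.3,"rz": 0,"claw": 100},
    {"x": 0,"y": 0,"z": 0,"rx": 0,"ry": 2.6,"rz": 0,"claw": 210},
    {"x": 0,"y": 0,"z": 5,"rx": 0,"ry": 3.9,"rz": 0,"claw": 210},
    {"x": -2,"y": 0,"z": 10,"rx": 0,"ry": 5.2,"rz": 0,"claw": 210},
    {"x": -4,"y": -1,"z": 15,"rx": 0,"ry": 6.4,"rz": 0,"claw": 210},
    {"x": -7,"y": -1,"z": 20,"rx": 0.1,"ry": 7.47,"rz": 0.04,"claw": 210},
    {"x": -7,"y": -1,"z": 20,"rx": 0.1,"ry": 7.47,"rz": 0.04,"claw": 210},
  ],
)

```text
time_s: 17.77
position: [0.5623, 0.1694, 0.1572]
tcp_rot: [[0.008, 1.0, -0.009], [1.0, -0.008, -0.004], [-0.004, -0.009, -1.0]]
force: [1.0, -0.6, -0.2]
opening: 0.252
grasp_force: 0.0
```

```bash
python3 - <<'E'
from h import *
st(); Rz=Ro.from_euler('z',-.35,degrees=True).as_matrix()
print(rel([564,148,78],Rz@tool(0)))
E
```

```text
17.77 [562.3 169.4 157.2] z [-0.009 -0.004 -1.   ] y [ 1.    -0.008 -0.009] F [ 1.  -0.6 -0.2] M [-0.07  0.05 -0.  ] open 0.252 grip 0.0 J [ 6. 34. 92. -0. 54.  7.]
(array([-21. ,   2.6,  79.3]), array([-0.08,  0.04, -0.02]))
```

Request:
apply_moves(
  rows=[
    {"x": -5,"y": 1,"z": 15,"rx": -0.1,"ry": 0,"rz": 0,"claw": 210},
    {"x": -5,"y": 2,"z": 35,"rx": -0.1,"ry": 0,"rz": 0,"claw": 210},
    {"x": -8,"y": 2.6,"z": 55,"rx": -0.1,"ry": 0,"rz": 0,"claw": 210},
    {"x": -12,"y": 2.6,"z": 70,"rx": -0.1,"ry": 0,"rz": 0,"claw": 210},
    {"x": -16,"y": 2.6,"z": 79,"rx": -0.1,"ry": 0,"rz": 0,"claw": 210},
    {"x": -21,"y": 2.6,"z": 79,"rx": -0.1,"ry": 0,"rz": 0,"claw": 210},
    {"x": -21,"y": 2.6,"z": 79,"rx": -0.1,"ry": 0,"rz": 0,"claw": 210},
  ],
)

```text
time_s: 18.65
position: [0.5649, 0.15, 0.0789]
tcp_rot: [[0.005, 1.0, 0.004], [1.0, -0.005, -0.003], [-0.003, 0.004, -1.0]]
force: [0.1, 0.2, 0.2]
opening: 0.179
grasp_force: 0.0
```

```bash
python3 - <<'E'
from h import *
st(); Rz=Ro.from_euler('z',-.35,degrees=True).as_matrix()
print(rel([564,73.5,78],Rz@tool(0)))
E
```

```text
18.65 [564.9 150.   78.9] z [ 0.004 -0.003 -1.   ] y [ 1.    -0.005  0.004] F [0.1 0.2 0.2] M [-0.08  0.04 -0.01] open 0.179 grip 0.0 J [ 4. 41. 95. -0. 44.  5.]
(array([-76.5,  -0.6,   1.1]), array([0.03, 0.03, 0.01]))
```

Request:
apply_moves(
  rows=[
    {"x": -8,"y": -0.6,"z": 1,"rx": 0,"ry": 0,"rz": 0,"claw": 210},
    {"x": -15,"y": -0.6,"z": 1,"rx": 0,"ry": 0,"rz": 0,"claw": 210},
    {"x": -20,"y": -0.6,"z": 1,"rx": 0,"ry": 0,"rz": 0,"claw": 210},
    {"x": -24,"y": -0.6,"z": 1,"rx": 0,"ry": 0,"rz": 0,"claw": 210},
    {"x": -29,"y": -0.6,"z": 1,"rx": 0,"ry": 0,"rz": 0,"claw": 210},
    {"x": -35,"y": -0.6,"z": 1,"rx": 0,"ry": 0,"rz": 0,"claw": 210},
    {"x": -41,"y": -0.6,"z": 1,"rx": 0,"ry": 0,"rz": 0,"claw": 210},
    {"x": -47,"y": -0.6,"z": 1,"rx": 0,"ry": 0,"rz": 0,"claw": 210},
    {"x": -53,"y": -0.6,"z": 1,"rx": 0,"ry": 0,"rz": 0,"claw": 210},
    {"x": -59,"y": -0.6,"z": 1,"rx": 0,"ry": 0,"rz": 0,"claw": 210},
  ],
)

```text
time_s: 19.9
position: [0.5637, 0.091, 0.0777]
tcp_rot: [[0.004, 1.0, 0.003], [1.0, -0.004, -0.003], [-0.003, 0.003, -1.0]]
force: [0.2, 5.0, 2.6]
opening: 0.172
grasp_force: 2.5
```

Request:
apply_moves(
  rows=[
    {"x": -4,"y": 0,"z": 0,"rx": 0,"ry": 0,"rz": 0,"claw": 210},
    {"x": -7,"y": 0,"z": 0,"rx": 0,"ry": 0,"rz": 0,"claw": 210},
    {"x": -10,"y": 0,"z": 0,"rx": 0,"ry": 0,"rz": 0,"claw": 210},
    {"x": -12,"y": 0,"z": 0,"rx": 0,"ry": 0,"rz": 0,"claw": 210},
    {"x": -14,"y": 0,"z": 0,"rx": 0,"ry": 0,"rz": 0,"claw": 210},
    {"x": -14,"y": 0,"z": 0,"rx": 0,"ry": 0,"rz": 0,"claw": 210},
  ],
)

```text
time_s: 20.65
position: [0.5635, 0.0771, 0.0776]
tcp_rot: [[0.004, 1.0, 0.002], [1.0, -0.004, -0.003], [-0.003, 0.002, -1.0]]
force: [-0.4, 4.4, 3.1]
opening: 0.179
grasp_force: 1.9
```

```bash
python3 - <<'E'
from h import *
st()
E
```

```text
20.65 [563.5  77.1  77.6] z [ 0.002 -0.003 -1.   ] y [ 1.    -0.004  0.002] F [-0.4  4.4  3.1] M [ 0.59  0.02 -0.01] open 0.179 grip 1.9 J [-3. 40. 98. -0. 42. -3.]
```

Request:
apply_moves(
  rows=[
    {"x": -1,"y": 0,"z": 0,"rx": 0,"ry": 0,"rz": 0,"claw": 210},
    {"x": -2,"y": 0,"z": 0,"rx": 0,"ry": 0,"rz": 0,"claw": 210},
    {"x": -3,"y": 0,"z": 0,"rx": 0,"ry": 0,"rz": 0,"claw": 210},
    {"x": -3.5,"y": 0,"z": 0,"rx": 0,"ry": 0,"rz": 0,"claw": 210},
    {"x": -4,"y": 0,"z": 0,"rx": 0,"ry": 0,"rz": 0,"claw": 210},
    {"x": -4,"y": 0,"z": 0,"rx": 0,"ry": 0,"rz": 0,"claw": 210},
  ],
)

```text
time_s: 21.4
position: [0.5635, 0.074, 0.0777]
tcp_rot: [[0.005, 1.0, 0.003], [1.0, -0.005, -0.002], [-0.002, 0.003, -1.0]]
force: [0.7, 6.5, 3.3]
opening: 0.178
grasp_force: 3.4
```

Request:
apply_moves(
  rows=[
    {"x": -0.5,"y": 0,"z": 0,"rx": 0,"ry": 0,"rz": 0,"claw": 210},
    {"x": -1,"y": 0,"z": 0,"rx": 0,"ry": 0,"rz": 0,"claw": 210},
    {"x": -1.2,"y": 0,"z": 0,"rx": 0,"ry": 0,"rz": 0,"claw": 210},
    {"x": -1.2,"y": 0,"z": 0,"rx": 0,"ry": 0,"rz": 0,"claw": 210},
  ],
)

```text
time_s: 21.9
position: [0.5635, 0.0739, 0.0777]
tcp_rot: [[0.005, 1.0, 0.003], [1.0, -0.005, -0.001], [-0.001, 0.003, -1.0]]
force: [-0.4, 11.1, 3.3]
opening: 0.18
grasp_force: 5.4
```

It has stalled at the stop with the force rising. I'll press a little more to square it, then retreat.

Request:
apply_moves(
  rows=[
    {"x": -0.8,"y": 0,"z": 0,"rx": 0,"ry": 0,"rz": 0,"claw": 210},
    {"x": -1.5,"y": 0,"z": 0,"rx": 0,"ry": 0,"rz": 0,"claw": 210},
    {"x": -1.5,"y": 0,"z": 0,"rx": 0,"ry": 0,"rz": 0,"claw": 210},
  ],
)

```text
time_s: 22.28
position: [0.5635, 0.0738, 0.0777]
tcp_rot: [[0.006, 1.0, 0.003], [1.0, -0.006, 0.002], [0.002, 0.003, -1.0]]
force: [1.9, 16.0, 3.4]
opening: 0.177
grasp_force: 8.0
```

Request:
apply_moves(
  rows=[
    {"x": 2,"y": 0,"z": 0,"rx": 0,"ry": 0,"rz": 0,"claw": 210},
    {"x": 4,"y": 0,"z": 0,"rx": 0,"ry": 0,"rz": 0,"claw": 210},
    {"x": 10,"y": 0,"z": 0,"rx": 0,"ry": 0,"rz": 0,"claw": 210},
    {"x": 30,"y": 0,"z": 0,"rx": 0,"ry": 0,"rz": 0,"claw": 210},
    {"x": 60,"y": 0,"z": -20,"rx": 0,"ry": 0,"rz": 0,"claw": 210},
    {"x": 100,"y": 0,"z": -60,"rx": 0,"ry": 0,"rz": 0,"claw": 210},
    {"x": 150,"y": 0,"z": -90,"rx": 0,"ry": 0,"rz": 0,"claw": 210},
    {"x": 200,"y": 0,"z": -110,"rx": 0,"ry": 0,"rz": 0,"claw": 210},
    {"x": 200,"y": 0,"z": -110,"rx": 0,"ry": 0,"rz": 0,"claw": 210},
  ],
)

```text
time_s: 23.4
position: [0.5644, 0.2756, 0.1891]
tcp_rot: [[-0.001, 1.0, 0.008], [1.0, 0.001, -0.001], [-0.001, 0.008, -1.0]]
force: [0.4, -0.6, 0.1]
opening: 0.179
grasp_force: 0.0
```

```bash
python3 - <<'E'
from h import *
st()
im,d,W=pts('top'); save(cv2.resize(im[130:240,180:310],(780,600)),'pics/t6.png')
for lo,hi in((.075,.095),(.061,.074)):
    m=(W[...,2]>lo)&(W[...,2]<hi)&(abs(W[...,0]-.574)<.08)&(W[...,1]>-.19)&(W[...,1]<.13)
    n,l,s,c=cv2.connectedComponentsWithStats(m.astype(np.uint8))
    for i in range(1,n):
        if s[i,4]>60:
            P=W[l==i]; print(s[i,4],cv2.minAreaRect((P[:,:2]*1000).astype(np.float32)),np.median(P[:,2]))
E
```

```text
23.4 [564.4 275.6 189.1] z [ 0.008 -0.001 -1.   ] y [1.    0.001 0.008] F [ 0.4 -0.6  0.1] M [-0.15  0.03 -0.03] open 0.179 grip 0.0 J [16. 34. 85. -0. 60. 16.]
1387 ((562.3983154296875, -45.04051971435547), (219.00900268554688, 55.564510345458984), 89.93492889404297) 0.08325874162446145
304 ((574.796875, -166.4734344482422), (20.227481842041016, 139.89224243164062), 89.5289077758789) 0.06668745272183652
```

View pics/t6.png

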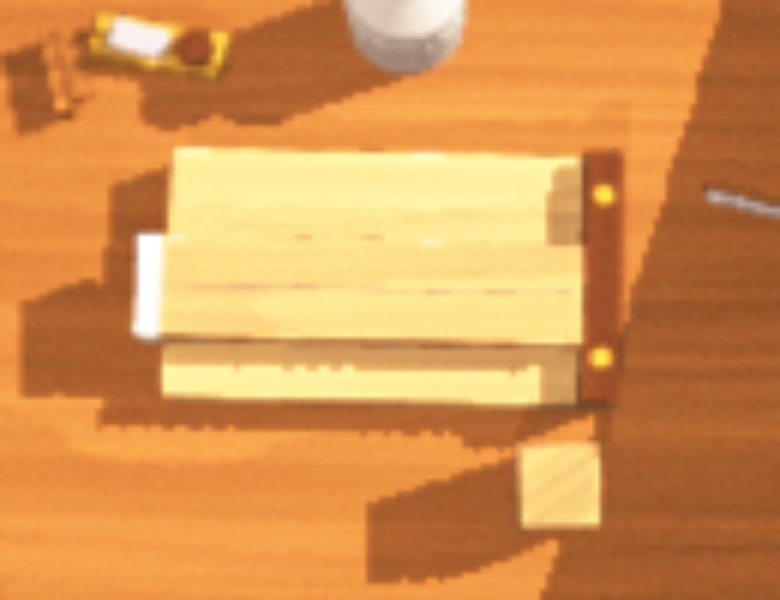

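The blank's foot, at column 583, is flush with the stop face. Its white end is at column 135, just past the board's end, and nothing else has moved. I'm handing in.

```bash
python3 -c "from rig import hand_in; print(hand_in())"
```

```text
the job is handed in; nothing more can be done
None
```

The blank was tipped over under finger control, laid flat on its broad side, and pushed endwise until its foot butted against the stop; the job is handed in at about 23.5 s of the 64 s.

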